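# Put the torch away in the free drawer

### The job

Both small drawers stand open. Lay the torch flat in the one that does not have the dish of screws in it, then push that drawer fully shut without slamming it. I still need the screws, so leave their drawer open as it is with the dish undisturbed, and leave everything else where it lies.

Things in the scene. Friction and masses are not known exactly. Their poses are not given: they have to be found in the camera images.
- torch: Grey plastic pocket torch lying on the worktop, 100 mm long, 0.12 kg. Origin: under the barrel's middle, on the side it lies on; x runs along it to the head, z up. Round barrel 32 mm across, x -25 to 25 mm, its axis 18 mm above the origin; black head 36 mm square to x = 53, lens rim to 60; black tail 36 mm square, x -25 to -40.
- dish: Round white ceramic dish of screws, 76 mm across the rim, 26 mm high, standing in one of the two open drawers (either one). Origin: centre of its underside, z up.
- unit: Pale wooden box, 300 wide (y), 210 deep, 76 mm high, with two drawers side by side under an upper shelf; fixed. Origin: on the worktop, middle of the box's face; x points into the box, y left. Shelf: underside 200, top 218 mm up, y +-195, front edge at x = -20 (overhangs the drawers); goods on it. End panels at y +-167, from x = 10 back.
- left_drawer (a joint): How far the left (+y) drawer is pulled out, m: 0 shut, 0.15 at the stop. It slides along the unit's x axis on stiff metal runners (about 2 N).
- right_drawer (a joint): The same for the right (-y) drawer.
- left_drawer_floor (a point): Middle of the left drawer's inner floor, 13 mm above the worktop; moves with the drawer, axes as the unit's. Inside 178 mm long (front end at -x), 120 mm wide, sides 32 mm high; 53 mm free height from floor to the box's top board. The drawer without the dish holds only a loose rubber mat, 96 x 90 x 4 mm, near its front; the torch may lie on it.
- right_drawer_floor (a point): The same for the right drawer.
- left_drawer_front (a point): Middle of the outer face of the left drawer's front board (moves with the drawer). The board is flat, 136 mm wide, 57 mm high (5 to 62 mm above the worktop), 12 mm thick; this point is 33.5 mm above the worktop.
- right_drawer_front (a point): The same for the right drawer.
- screwdriver: Stubby screwdriver, 130 mm long, lying on the worktop. Bystander.
- tape_measure: Tape measure, a grey rounded block 68 x 64 x 38 mm lying on the worktop. Bystander.
- tape_roll: Roll of paper tape lying flat, 90 mm across, 24 mm high. Bystander.
- jar: Glass jar with a steel cap, 64 mm across, 85 mm high. Bystander.
There are look-alikes about, which are no part of the job. Leave any blue, purple or turquoise look-alike of the torch alone.

How it is judged:
On the way:
1. the torch lies flat, let go, in the drawer without the dish, which is still open (((x of torch in the frame of left_drawer_floor between -0.085 and 0.085 m and y of torch in the frame of left_drawer_floor between -0.06 and 0.06 m and z of torch in the frame of left_drawer_floor between -0.006 and 0.02 m and x of dish in the frame of right_drawer_floor between -0.09 and 0.09 m and y of dish in the frame of right_drawer_floor between -0.06 and 0.06 m and z of dish in the frame of right_drawer_floor between -0.006 and 0.02 m and angle between torch's own x axis and vertical above 1.3 rad and contact force between the fingers and torch below 0.1 N and value of joint left_drawer above 0.02 m) or (x of torch in the frame of right_drawer_floor between -0.085 and 0.085 m and y of torch in the frame of right_drawer_floor between -0.06 and 0.06 m and z of torch in the frame of right_drawer_floor between -0.006 and 0.02 m and x of dish in the frame of left_drawer_floor between -0.09 and 0.09 m and y of dish in the frame of left_drawer_floor between -0.06 and 0.06 m and z of dish in the frame of left_drawer_floor between -0.006 and 0.02 m and angle between torch's own x axis and vertical above 1.3 rad and contact force between the fingers and torch below 0.1 N and value of joint right_drawer above 0.02 m))), for 0.2 s.
At the end, for the whole second after the job is handed in: The torch lies flat (long axis within 0.27 rad of level), let go and at rest inside the drawer that does not hold the dish; that drawer is within 8 mm of fully shut; the other drawer still stands open by more than 105 mm with the dish in it (((x of torch in the frame of left_drawer_floor between -0.085 and 0.085 m and y of torch in the frame of left_drawer_floor between -0.06 and 0.06 m and z of torch in the frame of left_drawer_floor between -0.006 and 0.02 m and x of dish in the frame of right_drawer_floor between -0.09 and 0.09 m and y of dish in the frame of right_drawer_floor between -0.06 and 0.06 m and z of dish in the frame of right_drawer_floor between -0.006 and 0.02 m and angle between torch's own x axis and vertical above 1.3 rad and contact force between the fingers and torch below 0.1 N and value of joint left_drawer below 0.008 m and value of joint right_drawer above 0.105 m and linear speed of torch below 0.03 m/s) or (x of torch in the frame of right_drawer_floor between -0.085 and 0.085 m and y of torch in the frame of right_drawer_floor between -0.06 and 0.06 m and z of torch in the frame of right_drawer_floor between -0.006 and 0.02 m and x of dish in the frame of left_drawer_floor between -0.09 and 0.09 m and y of dish in the frame of left_drawer_floor between -0.06 and 0.06 m and z of dish in the frame of left_drawer_floor between -0.006 and 0.02 m and angle between torch's own x axis and vertical above 1.3 rad and contact force between the fingers and torch below 0.1 N and value of joint right_drawer below 0.008 m and value of joint left_drawer above 0.105 m and linear speed of torch below 0.03 m/s))); the robot touches nothing.
It fails at once if the screwdriver, tape measure, tape roll or jar is moved more than 40 mm (distance of any of screwdriver, tape_measure, tape_roll, jar from where it was at the start of the episode above 0.04 m).
It fails at once if the dish of screws is moved more than 30 mm or tipped more than 0.35 rad (distance of dish from where it was at the start of the episode above 0.03 m or angle between dish's own z axis and vertical above 0.35 rad).
It fails at once if a drawer is slammed (faster than 0.6 m/s) (velocity of joint any of left_drawer, right_drawer below -0.6 m/s).
It also fails if it takes over 61 s, if anything falls off the work surface, if the arm or the gripper's body presses on something with over 40 N, if the wrist force passes 120 N, or if a joint passes its speed limit or range.

### The arm

A 6-joint arm with a two-finger parallel gripper is mounted at the origin on the work surface. World frame = base frame: x ahead of the robot, y to its left, z up, the work surface at z = 0. Lengths are in m, angles in rad, forces in N, time in s.
With the tool pointing down it reaches from about 0.35 to 0.975 m from the base axis. Payload 7.1 kg.
Tool frame: the origin (TCP) lies midway between the tips of the shut fingers; the grasp point (between the pads) lies 19 mm behind it; z points along the fingers, y is the line along which they close (so a half turn about z gives the same grasp; the last joint's range is limited). The gripper opens to 88 mm and grips with 3 to 60 N. Pads are 20 mm wide; open, the fingers measure 115 mm over their backs; the gripper's body (75 mm by 178 mm) begins 61 mm behind the grasp point.
Start: joints at [-0.019, 0.423, 1.63, -0, 1.089, -0.019], TCP at [0.625, 0, 0.223] pointing down, gripper open.
Joint ranges: [-3, 3], [-0.9, 2.11], [0.09, 2.58], [-1.31, 4.45], [0.11, 2.69], [-2.54, 2.54]. Speed limits (rad/s): [2.39, 2.39, 3.01, 3.14, 3.14, 3.14].

### API

Orientations are given as a unit quaternion [w, x, y, z].
In Python, from station import move_pose, movel, movej, command_gripper, wait, inverse_kinematics, read_camera, camera_info, MotionError, job_done, get_time, get_joint_pos, get_qvel, get_effort, get_tcp_pos, get_ee_rot, get_ft_force, get_ft_torque, get_grip_width, get_finger_force gives the robot as it stands. Calls block until the motion is done:
- move_pose(position, orientation): joint-space move of the TCP to a pose.
- movel(position, frame=None, v=0.15, until_force=None): straight line of the TCP; frame=None keeps the orientation; v is the mean speed in m/s. With until_force (N) it stops when the force on the tool has changed by that much, and returns True; else False.
- movej(angles): joint-space move.
- command_gripper(opening): opening from 0.0 (shut) to 1.0 (fully open); the grip force is fixed at half the most; returns when the fingers have stopped.
- wait(seconds).
- inverse_kinematics(position, orientation): joint angles nearest the present ones, or None.
- read_camera(name): name is "scene" or "side" or "wrist"; returns the picture (480x640x3 uint8, red, green, blue); there is no depth.
- camera_info(name): a dict with "intrinsics" (3x3 intrinsics, pixels), "T" (4x4, takes a point from camera to world coordinates); the wrist camera has in their place "tool_from_camera" (4x4, takes a point from camera to tool coordinates, whose origin is the TCP and whose axes are the flange's). Camera axes: x right, y up, looking along -z (the intrinsics and any distortion apply to the point x, -y, -z); pixel columns grow to the right and rows downward; lengths in m; the calibration is good to about 2 mm. A picture is of the moment at which its call begins: read the wrist's pose just before it. camera_info takes no time and is no camera call.
A pose or a line that the arm cannot do raises MotionError and nothing moves.
- job_done(): hands the job in; it is judged then, once.
Readings, each from a call of its own:
- get_time(): time.
- get_joint_pos(): joint angles.
- get_qvel(): joint speeds.
- get_effort(): joint torques, N m.
- get_tcp_pos(): TCP position.
- get_ee_rot(): TCP orientation.
- get_ft_force(): force on the tool from outside, world axes, zero at the start.
- get_ft_torque(): the same for the moment, N m.
- get_grip_width(): opening from 0.0 (shut) to 1.0 (fully open).
- get_finger_force(): force on a finger pad.
Only numpy, scipy, OpenCV 4.12 (cv2) and the standard library are available. Lean on these libraries where they do the work, as an engineer would, in place of code of your own. Each camera call takes 0.05 s, during which the arm holds its last target. There are 200 camera calls.

## Working session

There is one attempt and no reset: what is moved stays moved. The work goes in short steps, each a Python script; the robot and the scene stay as the last script left them, time stands still between calls to the robot, and variables do not carry over. Pictures are saved under pics/ and viewed, at most 10 in all, crops included, and the job is handed in when it is done.

```bash
mkdir -p pics; ls; python3 - <<'E'
from station import *
import cv2,numpy as np
for n in("scene","side"):
    im=read_camera(n); cv2.imwrite(f"pics/{n}0.png",im[...,::-1]); c=camera_info(n); print(n,np.round(c["intrinsics"],1).tolist(),np.round(c["T"],3).tolist(),[k for k in c])
print(np.round(camera_info("wrist")["tool_from_camera"],3).tolist(),camera_info("wrist").keys(),get_ee_rot())
E
```

```text
pics
scene [[536.8, 0.0, 326.0], [0.0, 536.8, 240.2], [0.0, 0.0, 1.0]] [[0.953, 0.219, -0.207, 0.277], [-0.301, 0.7, -0.647, -0.852], [0.003, 0.679, 0.734, 1.153], [0.0, 0.0, 0.0, 1.0]] ['intrinsics', 'T']
side [[559.0, 0.0, 325.4], [0.0, 559.0, 245.4], [0.0, 0.0, 1.0]] [[-0.983, -0.173, 0.058, 0.644], [0.183, -0.931, 0.316, 0.479], [-0.0, 0.321, 0.947, 1.292], [0.0, 0.0, 0.0, 1.0]] ['intrinsics', 'T']
[[0.0, 0.968, 0.251, 0.069], [1.0, -0.0, -0.001, -0.0], [-0.001, 0.251, -0.968, -0.162], [0.0, 0.0, 0.0, 1.0]] dict_keys(['intrinsics', 'tool_from_camera']) [-5.13068815e-04  7.07101170e-01  7.07112029e-01 -5.00885557e-04]
```

View pics/scene0.png

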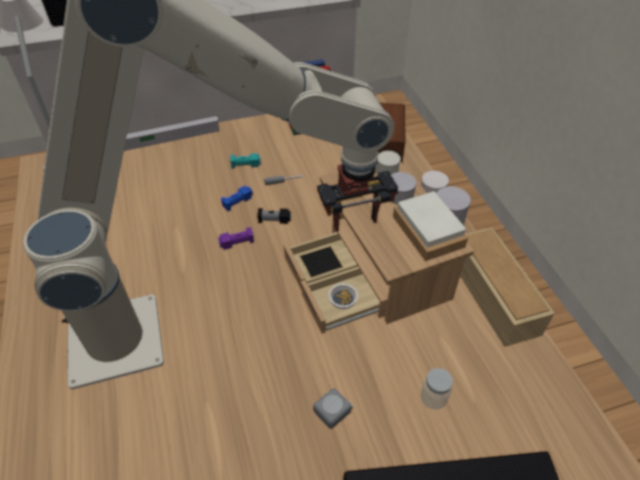

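View pics/side0.png

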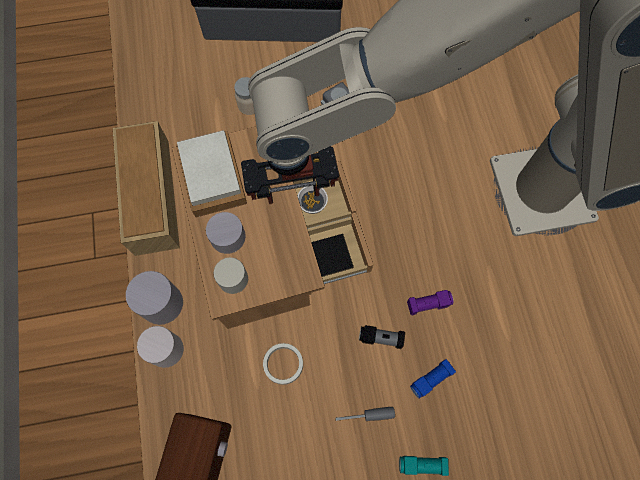

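The dish is in the right drawer: scene (343,297), side (313,199). So the torch goes in the left drawer, the one with the black mat: scene (321,262), side (332,254). The torch is at scene (274,215) and side (382,337). I'll enlarge both views to pick exact points.

```bash
cat > h.py <<'E'
from station import *
import cv2,numpy as np
def ray(c,uv,T=None):
    i=camera_info(c); K=i["intrinsics"]; T=i["T"] if T is None else T
    T=np.array(T); x,y=(uv[0]-K[0][2])/K[0][0],(uv[1]-K[1][2])/K[1][1]
    return T[:3,3],T[:3,:3]@np.array([x,-y,-1.])
def onz(c,uv,z,T=None):
    o,d=ray(c,uv,T); return o+d*(z-o[2])/d[2]
def two(c1,u1,c2,u2):
    o,d=ray(c1,u1);p,e=ray(c2,u2)
    s=np.linalg.lstsq(np.c_[d,-e],p-o,rcond=None)[0]; a,b=o+s[0]*d,p+s[1]*e
    return (a+b)/2,np.linalg.norm(a-b)
E
python3 - <<'E'
from h import *
a=cv2.imread("pics/scene0.png")[190:340,250:400]; b=cv2.imread("pics/side0.png")[170:360,290:420]
a=cv2.resize(a,(400,400),interpolation=2); b=cv2.resize(b,None,fx=3,fy=3,interpolation=2)
c=np.zeros((580,800,3),np.uint8); c[:400,:400]=a; c[:570,405:795]=b; cv2.imwrite("pics/crop.png",c)
for n,u,z in(("side",(382,337),.018),("scene",(274,215),.018),("side",(332,254),.017),("scene",(321,262),.017),("side",(313,199),.03),("scene",(343,297),.03),("side",(371,266),.062),("scene",(307,290),.06)): print(n,u,onz(n,u,z).round(3))
E
```

```text
side (382, 337) [0.479 0.295 0.018]
scene (274, 215) [0.479 0.294 0.018]
side (332, 254) [0.554 0.078 0.017]
scene (321, 262) [0.56  0.075 0.017]
side (313, 199) [ 0.574 -0.065  0.03 ]
scene (343, 297) [ 0.576 -0.067  0.03 ]
side (371, 266) [0.474 0.137 0.062]
scene (307, 290) [ 0.487 -0.039  0.06 ]
```

View pics/crop.png

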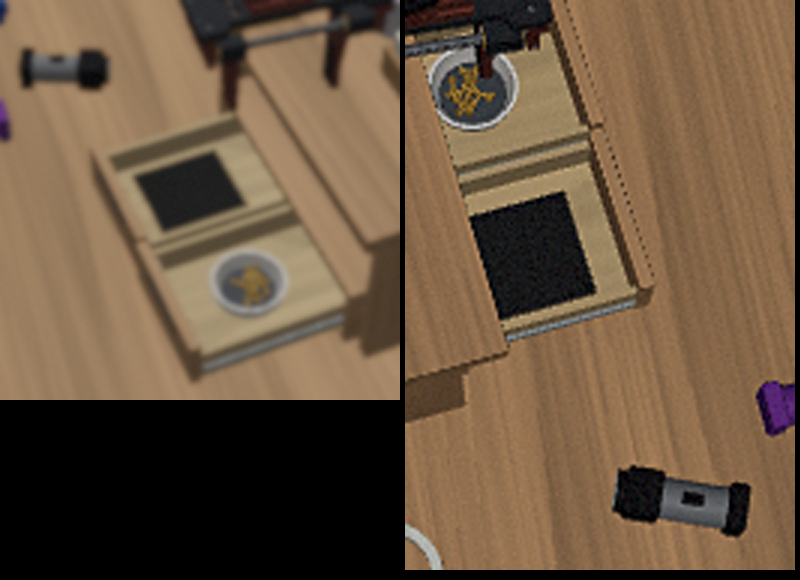

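Torch: head to the left in the side view, lens end (360,334) and tail end (404,339). Left board corner is at side (373,264), the seam between boards at side (356,213), and the shelf corner at side (323,287). Next I'll compute these as world points.

```bash
python3 - <<'E'
from h import *
S=lambda u,v:(290+(u-405)/3,170+v/3); C=lambda u,v:(250+u*.375,190+v*.375)
P=lambda n,*a:print(n,*[np.round(x,4) for x in a])
h=onz("side",S(616,492),.018);t=onz("side",S(746,508),.018);m=onz("side",S(695,499),.018);P("torch side",h,t,m,np.linalg.norm(h-t),np.degrees(np.arctan2(*(h-t)[1::-1])))
h=onz("scene",C(106,71),.018);t=onz("scene",C(23,67),.018);m=onz("scene",C(58,68),.018);P("torch scene",h,t,m,np.linalg.norm(h-t),np.degrees(np.arctan2(*(h-t)[1::-1])))
a=onz("side",S(653,283),.062);b=onz("side",S(602,128),.062);P("front side L,seam",a,b,np.linalg.norm(a-b),np.degrees(np.arctan2(*(a-b)[1::-1])))
a2=onz("scene",C(95,153),.062);b2=onz("scene",C(139,243),.062);P("front scene",a2,b2,np.linalg.norm(a2-b2),np.degrees(np.arctan2(*(a2-b2)[1::-1])))
P("shelf L corner",onz("side",S(507,349),.218)); P("shelf front2",onz("side",S(405,78),.218)) 
P("mat",*[onz("side",S(*q),.017) for q in((565,193),(596,294),(500,318))])
P("innerfloor front corners",onz("side",S(634,298),.045),onz("side",S(590,160),.045))
E
```

```text
torch side [0.5261 0.2789 0.018 ] [0.4315 0.3088 0.018 ] [0.4681 0.2951 0.018 ] 0.0992 -17.5687
torch scene [0.5226 0.2731 0.018 ] [0.4349 0.3072 0.018 ] [0.4722 0.2939 0.018 ] 0.0941 -21.2584
front side L,seam [0.4698 0.1339 0.062 ] [0.4827 0.0015 0.062 ] 0.133 95.552
front scene [0.4716 0.1173 0.062 ] [ 0.4826 -0.0093  0.062 ] 0.1271 94.977
shelf L corner [0.5962 0.2045 0.218 ]
shelf front2 [6.307e-01 2.000e-04 2.180e-01]
mat [0.5175 0.034  0.017 ] [0.5098 0.122  0.017 ] [0.588  0.1274 0.017 ]
innerfloor front corners [0.4844 0.1383 0.045 ] [0.4954 0.0201 0.045 ]
```

```bash
cat >> h.py <<'E'
from scipy.spatial.transform import Rotation as R
def quat(deg,tilt=0):  # tool down, closing axis (tool y) at deg in the xy plane
    p=np.radians(deg); y=np.array([np.cos(p),np.sin(p),0]); z=np.array([0,0,-1.])
    q=R.from_matrix(np.c_[np.cross(y,z),y,z]).as_quat(); return q[[3,0,1,2]]
def wristT():
    T=np.eye(4); q=np.array(get_ee_rot()); T[:3,:3]=R.from_quat(q[[1,2,3,0]]).as_matrix(); T[:3,3]=get_tcp_pos()
    return T@np.array(camera_info("wrist")["tool_from_camera"])
E
python3 - <<'E'
from h import *
for n,p,a in(("w1",[.472,.294,.25],71),("w2",[.53,.09,.32],95)):
    if n=="w2": p=[.48,.09,.30]
    move_pose(p,quat(a)); T=wristT(); im=read_camera("wrist"); cv2.imwrite(f"pics/{n}.png",im[...,::-1]); np.save(f"{n}.npy",T); print(get_time(),np.round(get_joint_pos(),2))
a=np.hstack([cv2.resize(cv2.imread(f"pics/{n}.png"),(400,300),interpolation=cv2.INTER_AREA) for n in("w1","w2")]); cv2.imwrite("pics/w12.png",a)
E
```

```text
1.4083 [ 0.53  0.29  1.76 -0.    1.09 -0.7 ]
2.3083 [ 0.16  0.13  1.84  0.    1.17 -1.5 ]
```

View pics/w12.png

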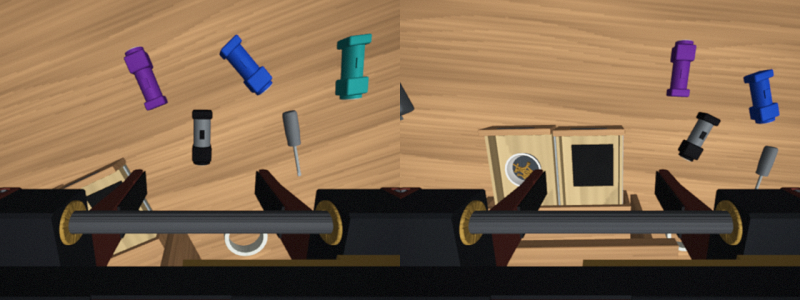

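Wrist view w1 shows the torch clear at full-res about (323,218). View w2 shows the left drawer with the mat at about (310,264), its front board running from about (250,203) to (360,203), and the shelf edge at row ~330. I'll refine with masks.

```bash
python3 - <<'E'
from h import *
T1,T2=np.load("w1.npy"),np.load("w2.npy")
a=cv2.imread("pics/w1.png"); sub=a[165:275,290:360].astype(int)
sat=sub.max(2)-sub.min(2); m=((sat<25)&(sub.max(2)<170)).astype(np.uint8); m=cv2.morphologyEx(m,cv2.MORPH_CLOSE,np.ones((5,5)))
c=max(cv2.findContours(m,0,1)[0],key=cv2.contourArea); r=cv2.minAreaRect(c); bp=cv2.boxPoints(r)+[290,165]
W=np.array([onz("wrist",p,.018,T1) for p in bp]); print("torch box",W.round(4).tolist(),np.linalg.norm(W-np.roll(W,-1,0),axis=1).round(4))
gray=((sub.max(2)>70)&(sat<25)).astype(np.uint8); c=max(cv2.findContours(gray,0,1)[0],key=cv2.contourArea); r=cv2.minAreaRect(c); bp=cv2.boxPoints(r)+[290,165]
print("barrel",np.array([onz("wrist",p,.03,T1) for p in bp]).round(4).tolist())
b=cv2.imread("pics/w2.png"); m=(b[215:310,265:350].max(2)<60).astype(np.uint8)
c=max(cv2.findContours(m,0,1)[0],key=cv2.contourArea); bp=cv2.boxPoints(cv2.minAreaRect(c))+[265,215]
W=np.array([onz("wrist",p,.017,T2) for p in bp]); print("mat",W.round(4).tolist(),np.linalg.norm(W-np.roll(W,-1,0),axis=1).round(4))
cv2.imwrite("pics/c2.png",cv2.resize(b[180:400,120:420],None,fx=2.65,fy=2.65,interpolation=2))
E
```

```text
torch box [[0.4282, 0.294, 0.018], [0.4392, 0.326, 0.018], [0.537, 0.2935, 0.018], [0.5252, 0.2594, 0.018]] [0.0338 0.103  0.0361 0.103 ]
barrel [[0.4915, 0.2767, 0.03], [0.4444, 0.2934, 0.03], [0.4531, 0.3185, 0.03], [0.5005, 0.3026, 0.03]]
mat [[0.52, 0.0325, 0.017], [0.5108, 0.1183, 0.017], [0.6035, 0.1294, 0.017], [0.6133, 0.0392, 0.017]] [0.0863 0.0934 0.0907 0.0936]
```

View pics/c2.png

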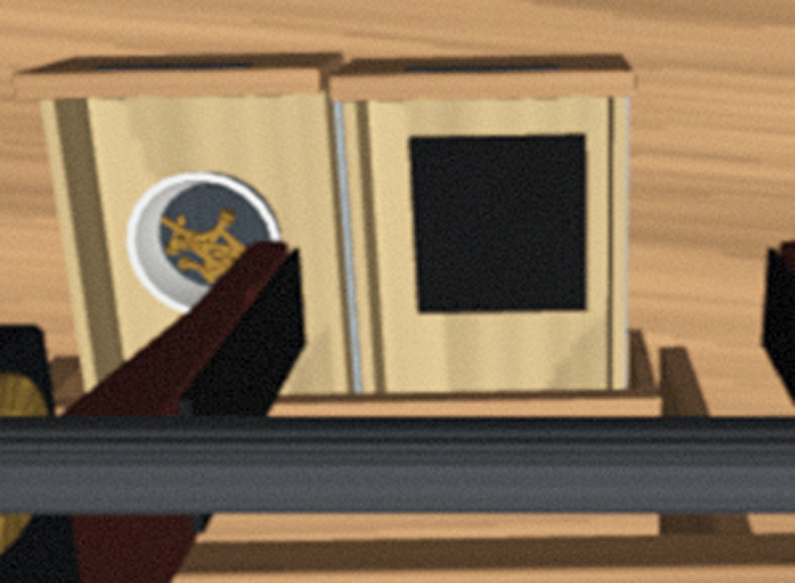

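The left board's top outer edge runs (332,75)-(632,72) in this crop, its inner edge is at row 98, the box front edge is at about row 396, and the dish is at (205,243) in the right drawer.

```bash
python3 - <<'E'
from h import *
T=np.load("w2.npy"); f=lambda u,v,z:onz("wrist",(120+u/2.65,180+v/2.65),z,T)
for n,a,b in(("outer",f(332,76,.062),f(632,73,.062)),("inner",f(335,99,.062),f(632,97,.062)),("box top",f(290,398,.076),f(658,396,.076)),("shelf top?",f(205,542,.218),f(790,536,.218)),("shelf bot?",f(205,542,.2),f(790,536,.2)),("inside walls z45",f(370,101,.045),f(610,99,.045)),("walls far",f(383,390,.045),f(610,388,.045))):
    d=b-a; print(n,a.round(4),b.round(4),np.linalg.norm(d).round(4),np.degrees(np.arctan2(d[1],d[0])).round(2))
E
```

```text
outer [0.484  0.0019 0.062 ] [0.4714 0.1339 0.062 ] 0.1326 95.44
inner [0.4942 0.0035 0.062 ] [0.4821 0.1351 0.062 ] 0.1322 95.25
box top [ 0.6356 -0.0104  0.076 ] [0.6199 0.1614 0.076 ] 0.1725 95.2
shelf top? [ 0.6051 -0.0007  0.218 ] [0.5876 0.1796 0.218 ] 0.1812 95.54
shelf bot? [ 0.6193 -0.007   0.2   ] [0.6006 0.1866 0.2   ] 0.1945 95.54
inside walls z45 [0.4973 0.0163 0.045 ] [0.4869 0.1272 0.045 ] 0.1114 95.35
walls far [0.645  0.0288 0.045 ] [0.6342 0.1429 0.045 ] 0.1147 95.42
```

```bash
python3 - <<'E'
from h import *
command_gripper(.7)
q=quat(71); move_pose([.472,.296,.12],q); movel([.472,.296,.03],v=.15)
print("down",movel([.472,.296,.004],v=.05,until_force=8),get_tcp_pos())
command_gripper(0.); print(get_grip_width(),get_finger_force())
z0=get_tcp_pos()[2]; movel([.472,.296,.14],v=.12); print(get_grip_width()*88,get_finger_force(),get_ft_force())
movel([.5477,.0752,.14],frame=quat(95.4),v=.15)
T=wristT(); cv2.imwrite("pics/w3.png",read_camera("wrist")[...,::-1]); np.save("w3.npy",T); print(get_time(),get_tcp_pos(),z0)
E
```

```text
down False [0.47187343 0.29596313 0.00375218]
0.3539616611256542 29.96892124414444
31.580569324387415 29.96846616268158 [ 0.06133249  0.28023392 -2.17773892]
9.0083 [0.54750484 0.07566373 0.1399636 ] 0.004177360226645187
```

View pics/w3.png

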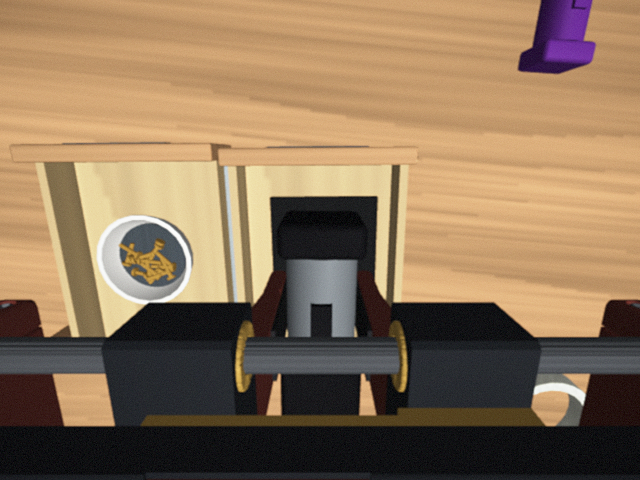

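Torch held level and square over the left drawer: torch centre column 322, drawer interior columns 247-392. Tail at row ~212, inside the front board at row 163. Lowering now.

```bash
python3 - <<'E'
from h import *
movel([.5477,.0752,.04],v=.12)
print(movel([.5477,.0752,.0195],v=.03,until_force=4),get_tcp_pos()[2],get_ft_force())
command_gripper(.52); wait(.3); print(get_grip_width(),get_finger_force())
p=np.array(get_tcp_pos()); movel([*p[:2],.16],v=.12); 
# back away to before the boards
movel([.45,.09,.2],v=.2); command_gripper(0.)
T=wristT(); cv2.imwrite("pics/w4.png",read_camera("wrist")[...,::-1]); np.save("w4.npy",T)
e=np.array([np.cos(np.radians(5.4)),np.sin(np.radians(5.4))]); n=np.array([-e[1],e[0]]); O=np.array([.634,.012])
for fl in(0,180):
  for t in(30,40,50):
    b=R.from_quat(np.roll(quat(95.4+fl),-1)).as_matrix(); q=(R.from_rotvec(np.radians(-t)*np.array([*n,0]))*R.from_matrix(b))
    qq=q.as_quat()[[3,0,1,2]]
    print(fl,t,q.as_matrix()[:,2].round(2),[None if (j:=inverse_kinematics([*(O+x*e+.071*n),.045],qq)) is None else np.round(j,2).tolist() for x in(-.2,0)])
print(get_time())
E
```

```text
True 0.02111926000976443 [0.31750884 0.23883524 4.43522109]
0.5201454028056425 0.0
0 30 [ 0.5   0.05 -0.87] [[0.14, 0.51, 2.47, 3.2, 0.36, 1.55], None]
0 40 [ 0.64  0.06 -0.77] [[0.14, 0.65, 2.55, 3.19, 0.76, 1.57], [0.12, 0.64, 2.14, 3.19, 0.34, 1.54]]
0 50 [ 0.76  0.07 -0.64] [None, [0.12, 0.72, 2.21, 3.18, 0.67, 1.56]]
180 30 [ 0.5   0.05 -0.87] [[0.14, 0.51, 2.47, 3.2, 0.36, -1.59], None]
180 40 [ 0.64  0.06 -0.77] [[0.14, 0.65, 2.55, 3.19, 0.76, -1.57], [0.12, 0.64, 2.14, 3.19, 0.34, -1.6]]
180 50 [ 0.76  0.07 -0.64] [None, [0.12, 0.72, 2.21, 3.18, 0.67, -1.58]]
14.2167
```

View pics/w4.png

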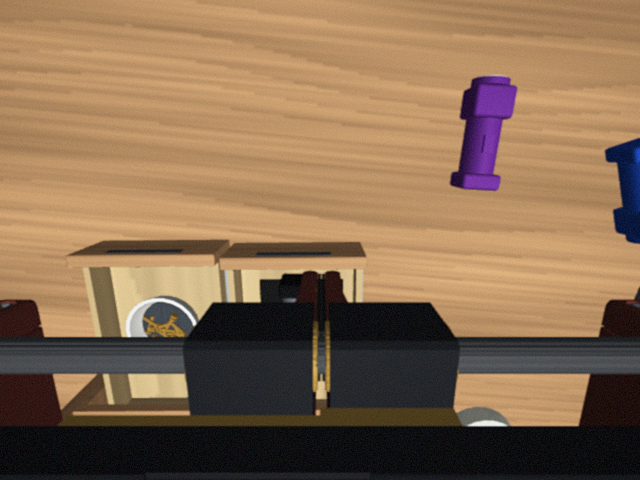

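Torch is lying in the left drawer on the mat and the dish is untouched. For the push I need a forward-tilted tool (about 42°) so the gripper clears the shelf, which means flipping the wrist up high first.

```bash
python3 - <<'E'
from h import *
e=np.array([np.cos(np.radians(5.4)),np.sin(np.radians(5.4))]); n=np.array([-e[1],e[0]]); O=np.array([.634,.012])
W=lambda x,z:[*(O+x*e+.071*n),z]
q=(R.from_rotvec(np.radians(-42)*np.array([*n,0]))*R.from_quat(np.roll(quat(95.4),-1))).as_quat()[[3,0,1,2]]
movel([.45,.09,.33],v=.2)
for x in(-.19,-.1,.01): print(inverse_kinematics(W(x,.042),q) is not None)
j=inverse_kinematics(W(-.19,.30),q); print(np.round(j,2))
move_pose(W(-.19,.30),q); print(np.round(get_joint_pos(),2))
movel(W(-.19,.042),v=.12); print(get_tcp_pos(),get_ft_force(),get_time())
cv2.imwrite("pics/w5.png",np.hstack([cv2.resize(read_camera(c),(400,300)) for c in("side","scene")])[...,::-1])
E
```

```text
True
True
True
[ 0.14 -0.23  2.38 -0.13  0.26 -1.41]
[ 0.14 -0.23  2.38 -0.13  0.26 -1.41]Traceback (most recent call last):
  File "<stdin>", line 9, in <module>
station.MotionError: the arm cannot follow that straight line within its joint ranges
```

```bash
cat > k.py <<'E'
from h import *
e=np.array([np.cos(np.radians(5.4)),np.sin(np.radians(5.4))]); n=np.array([-e[1],e[0]]); O=np.array([.634,.012])
W=lambda x,z:[*(O+x*e+.071*n),z]
tq=lambda t:(R.from_rotvec(np.radians(-t)*np.array([*n,0]))*R.from_quat(np.roll(quat(95.4),-1))).as_quat()[[3,0,1,2]]
q=tq(42)
E
python3 - <<'E'
from k import *
A=[];B=[]
def row(j): # planar model, wrist unflipped
    a,b,c=j[1],j[1]+j[2],j[1]+j[2]+j[4]*np.cos(j[3])
    s,k=np.sin,np.cos
    return [[1,0,s(a),k(a),s(b),k(b),s(c)],[0,1,k(a),-s(a),k(b),-s(b),k(c)]]
for x in(.4,.5,.6,.7,.8):
  for z in(.1,.3,.5):
    for t in(0,20,40):
      # radial plane y=0
      y=np.array([0,1,0.]);qq=(R.from_rotvec(np.radians(-t)*y)*R.from_quat(np.roll(quat(90),-1))).as_quat()[[3,0,1,2]]
      j=inverse_kinematics([x,0,z],qq)
      if j is not None: A+=row(j);B+=[x,z]
A=np.array(A);s=np.linalg.lstsq(A,B,rcond=None)[0];print(s.round(3),abs(A@s-B).max(),len(B))
for zz in(.042,.08,.12,.16): print(zz,np.round(j,2) if (j:=inverse_kinematics(W(-.2,zz),q)) is not None else None)
j0=np.array(get_joint_pos());jt=np.array(inverse_kinematics(W(-.2,.08),q));jm=j0.copy();jm[3:]=jt[3:];jm[4]=.2
for a,b in((j0,jm),(jm,jt)):
  for f in np.linspace(0,1,6):
    j=a+f*(b-a); m=np.array(row(j)); w=s.copy(); w[6]=0; print(f,"wrist",(m@w).round(3),"tcp",(m@s).round(3))
E
```

```text
[0.    0.313 0.563 0.    0.485 0.077 0.31 ] 0.00017146266215073425 86
0.042 [0.14 0.7  2.57 3.19 0.85 1.58]
0.08 [0.14 0.53 2.57 3.19 0.7  1.57]
0.12 [0.14 0.36 2.57 3.21 0.51 1.55]
0.16 [0.14 0.19 2.55 3.25 0.32 1.51]
0.0 wrist [0.237 0.53 ] tcp [0.444 0.3  ]
0.2 wrist [0.237 0.53 ] tcp [0.454 0.309]
0.4 wrist [0.237 0.53 ] tcp [0.48  0.339]
0.6000000000000001 wrist [0.237 0.53 ] tcp [0.506 0.378]
0.8 wrist [0.237 0.53 ] tcp [0.521 0.408]
1.0 wrist [0.237 0.53 ] tcp [0.524 0.415]
0.0 wrist [0.237 0.53 ] tcp [0.524 0.415]
0.2 wrist [0.252 0.48 ] tcp [0.528 0.339]
0.4 wrist [0.257 0.432] tcp [0.519 0.266]
0.6000000000000001 wrist [0.254 0.386] tcp [0.499 0.197]
0.8 wrist [0.243 0.345] tcp [0.47  0.135]
1.0 wrist [0.226 0.31 ] tcp [0.433 0.08 ]
```

```bash
python3 - <<'E'
from k import *
j0=np.array(get_joint_pos());jt=np.array(inverse_kinematics(W(-.195,.08),q));jm=j0.copy();jm[3:]=jt[3:];jm[4]=.2
movej(jm); movej(jt); print(get_tcp_pos(),W(-.195,.08))
movel(W(-.185,.042),v=.08); print(get_tcp_pos(),get_ft_force(),get_time())
cv2.imwrite("pics/w5.png",np.hstack([cv2.resize(read_camera(c),(400,300)) for c in("side","scene")])[...,::-1])
E
```

```text
[0.43406821 0.06448409 0.08065008] [np.float64(0.43318372665678495), np.float64(0.06433377838970838), 0.08]
[0.44321909 0.06529424 0.04238304] [-0.10246806 -0.93928017  0.10424837] 20.65
```

View pics/w5.png

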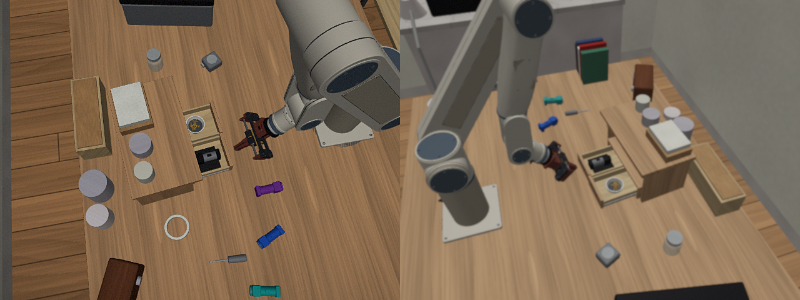

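Torch is flat in the left drawer (side (210,157), scene (600,163) in this half-size picture) and the gripper is in front of its board. Pushing slowly.

```bash
python3 - <<'E'
from k import *
x0=lambda:float((np.array(get_tcp_pos())[:2]-O)@e)
hit=False
for x in np.arange(-.165,.011,.02):
    hit=movel(W(x,.042),v=.05,until_force=15); f=np.array(get_ft_force()); print(round(x0(),4),f.round(1),hit)
    if hit: break
print(get_time())
movel(W(x0()-.06,.042),v=.1); 
movel(W(x0()-.08,.08),v=.1); print(get_ft_force(),get_time())
a,b=read_camera("side"),read_camera("scene"); cv2.imwrite("pics/f1.png",a[...,::-1]);cv2.imwrite("pics/f2.png",b[...,::-1])
c=np.hstack([cv2.resize(a[150:330,260:420],(400,450),interpolation=2),cv2.resize(b[200:360,250:410],(400,450),interpolation=2)]); cv2.imwrite("pics/f.png",c[...,::-1])
E
```

```text
-0.1648 [ 0.4 -0.4  0.1] False
-0.1444 [ 0.8 -0.2 -0.5] False
-0.1243 [ 0.6 -0.6  0.2] False
-0.1043 [ 0.3 -0.   0.2] False
-0.0844 [ 0.7 -0.8 -0.3] False
-0.0644 [-0.4  0.4 -0.2] False
-0.0443 [-0.2 -0.1  0.8] False
-0.0244 [-0.1 -0.5  0. ] False
-0.0191 [-1.8 -0.6 -0.5] True
25.4417
[ 0.23376991 -0.83475158 -0.00673457] 27.2167
```

View pics/f.png

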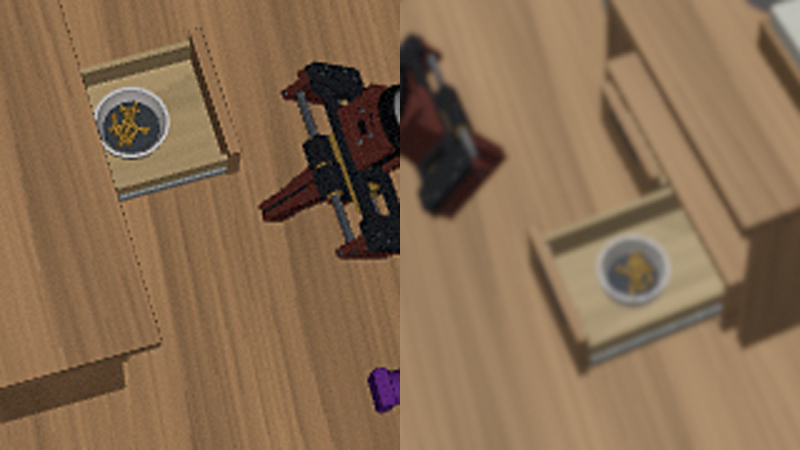

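The left drawer is in and the right one is still open with the dish in place. The push stopped at x' = -19 mm, so the front may stand 12 mm proud by design or the drawer may not be fully home. I'll push again a bit harder and then measure the front.

```bash
python3 - <<'E'
from k import *
x0=lambda:float((np.array(get_tcp_pos())[:2]-O)@e)
movel(W(-.06,.042),v=.1); movel(W(-.025,.042),v=.08)
for th in(5,15,28):
    r=movel(W(.0,.042),v=.02,until_force=th); print(th,r,round(x0(),4),np.round(get_ft_force(),1))
movel(W(-.08,.042),v=.1); movel(W(-.13,.09),v=.1)
T=wristT(); w=read_camera("wrist"); np.save("w6.npy",T); cv2.imwrite("pics/w6.png",w[...,::-1])
b=read_camera("scene"); cv2.imwrite("pics/f3.png",b[...,::-1])
c=np.hstack([cv2.resize(w,(400,300)),cv2.resize(b[220:310,290:410],(400,300),interpolation=2)]); cv2.imwrite("pics/g.png",c[...,::-1]); print(get_time())
E
```

```text
5 True -0.0192 [-0.2  0.3  0.4]
15 True -0.0192 [-1.2  0.6  0.6]
28 True -0.0192 [-2.1 -0.5  1.5]
32.2167
```

View pics/g.png

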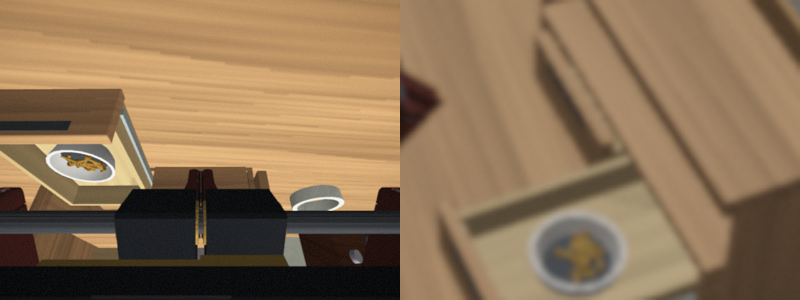

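```bash
python3 - <<'E'
from k import *
def proj(c,P,T):
    K=np.array(camera_info(c)["intrinsics"]); p=(P-T[:3,3])@T[:3,:3]; return K[0][0]*p[:,0]/-p[:,2]+K[0][2],K[1][1]*-p[:,1]/-p[:,2]+K[1][2]
for c,f,T,ys in(("wrist","w6",np.load("w6.npy"),np.linspace(.11,.132,12)),("wrist","w6",np.load("w6.npy"),np.linspace(.02,.035,12)),("scene","f3",np.array(camera_info("scene")["T"]),np.linspace(.04,.12,30))):
  im=cv2.imread(f"pics/{f}.png")
  for z in (.062,):
    xs=np.arange(-.04,.031,.002); out=[]
    P=np.array([[*(O+x*e+y*n),z] for x in xs for y in ys]); u,v=proj(c,P,T)
    s=cv2.remap(im,u.astype(np.float32).reshape(len(xs),-1),v.astype(np.float32).reshape(len(xs),-1),1).mean(1).reshape(-1,3).mean(1)
    print(c,ys[0],"px",u[0].round(),v[0].round(),v[-1].round()); print([(int(round(x*1000)),int(k)) for x,k in zip(xs,s)])
E
```

```text
wrist 0.11 px 371.0 311.0 341.0
[(-40, 13), (-38, 14), (-36, 13), (-34, 13), (-32, 13), (-30, 13), (-28, 12), (-26, 13), (-24, 14), (-22, 13), (-20, 13), (-18, 13), (-16, 13), (-14, 13), (-12, 14), (-10, 13), (-8, 14), (-6, 13), (-4, 12), (-2, 12), (0, 13), (2, 14), (4, 14), (6, 13), (8, 13), (10, 14), (12, 14), (14, 13), (16, 13), (18, 13), (20, 14), (22, 12), (24, 14), (26, 15), (28, 17), (30, 16)]
wrist 0.02 px 253.0 310.0 341.0
[(-40, 12), (-38, 13), (-36, 13), (-34, 14), (-32, 15), (-30, 13), (-28, 13), (-26, 13), (-24, 13), (-22, 13), (-20, 13), (-18, 13), (-16, 12), (-14, 12), (-12, 13), (-10, 12), (-8, 11), (-6, 12), (-4, 13), (-2, 13), (0, 13), (2, 14), (4, 13), (6, 12), (8, 13), (10, 14), (12, 12), (14, 13), (16, 13), (18, 14), (20, 14), (22, 12), (24, 13), (26, 14), (28, 14), (30, 17)]
scene 0.04 px 335.0 256.0 229.0
[(-40, 134), (-38, 131), (-36, 125), (-34, 115), (-32, 104), (-30, 93), (-28, 85), (-26, 79), (-24, 73), (-22, 68), (-20, 64), (-18, 67), (-16, 78), (-14, 96), (-12, 112), (-10, 124), (-8, 130), (-6, 131), (-4, 128), (-2, 122), (0, 114), (2, 110), (4, 114), (6, 124), (8, 132), (10, 137), (12, 139), (14, 139), (16, 139), (18, 139), (20, 138), (22, 138), (24, 137), (26, 137), (28, 137), (30, 136)]
```

The profile shows the 12 mm board top spanning x' = -13 to 0, sitting directly against the box face. With a rigid stop at the same position from 5 to 28 N, the drawer is fully shut. The arm is clear, so I'm handing in.

```bash
python3 -c "
from station import *
print(get_ft_force(),get_time()); print(job_done())"
```

```text
[0.77971431 0.24277888 0.01250602] 32.2167
the job is handed in; nothing more can be done
None
```

The torch lies flat on the mat in the left drawer, which I pushed gently until it hit a firm stop; the right drawer is still open with the dish of screws untouched, nothing else was moved, and I handed the job in at 32 s (no verdict was returned).

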